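# Click-test the spare stop buttons and set the stiff one aside

## Task

Before one of these three spare stop buttons is fitted to the polishing machine, test them: press each red button gently until it clicks and stays down, feeling how hard it has to be pushed. One of them is about twice as stiff as the other two: stand that unit upright in the blue repair tray with its button still latched down, and leave the other two standing where they are. Do not overload the buttons, and do not disturb the specimens or the bottle.

Things in the scene. Friction and masses are not known exactly. Their poses are not given: they have to be found in the camera images.
- stop_a_mid (a point): Centre of the yellow square housing of latching stop button A (housing 46 x 46 mm, 36 mm tall, loose, about 0.3 kg; this point is 18 mm above its underside; x and y axes square to its sides, z up). Grip it by two opposite sides of the housing. All three units look alike.
- stop_a_top (a point): Middle of the top face of button A's red mushroom cap (34 mm across, flat in the middle over 28 mm); 62 mm above the unit's underside while up; it sinks with the button. A sound unit snaps down at about 6 N, the stiff one at about 12 N; more than 24 N on the cap damages it. A latched button stays down if left alone; do not lift the unit by its cap.
- stop_a_key (a joint): How far button A is latched in, in m; 0 is up. The cap gives up to 3.4 mm on a 5 N/mm cushion spring; at the click force the stem breaks away, snaps to its stop and stays; let go before that, it springs up. Stem travel is 3 to 11.5 mm, differs from unit to unit and does not tell the stiffness: go by force, not to a depth.
- stop_b_mid (a point): Centre of the yellow square housing of latching stop button B (housing 46 x 46 mm, 36 mm tall, loose, about 0.3 kg; this point is 18 mm above its underside; x and y axes square to its sides, z up). Grip it by two opposite sides of the housing. All three units look alike.
- stop_b_top (a point): Middle of the top face of button B's red mushroom cap (34 mm across, flat in the middle over 28 mm); 62 mm above the unit's underside while up; it sinks with the button. A sound unit snaps down at about 6 N, the stiff one at about 12 N; more than 24 N on the cap damages it. A latched button stays down if left alone; do not lift the unit by its cap.
- stop_b_key (a joint): How far button B is latched in, in m; 0 is up. The cap gives up to 3.4 mm on a 5 N/mm cushion spring; at the click force the stem breaks away, snaps to its stop and stays; let go before that, it springs up. Stem travel is 3 to 11.5 mm, differs from unit to unit and does not tell the stiffness: go by force, not to a depth.
- stop_c_mid (a point): Centre of the yellow square housing of latching stop button C (housing 46 x 46 mm, 36 mm tall, loose, about 0.3 kg; this point is 18 mm above its underside; x and y axes square to its sides, z up). Grip it by two opposite sides of the housing. All three units look alike.
- stop_c_top (a point): Middle of the top face of button C's red mushroom cap (34 mm across, flat in the middle over 28 mm); 62 mm above the unit's underside while up; it sinks with the button. A sound unit snaps down at about 6 N, the stiff one at about 12 N; more than 24 N on the cap damages it. A latched button stays down if left alone; do not lift the unit by its cap.
- stop_c_key (a joint): How far button C is latched in, in m; 0 is up. The cap gives up to 3.4 mm on a 5 N/mm cushion spring; at the click force the stem breaks away, snaps to its stop and stays; let go before that, it springs up. Stem travel is 3 to 11.5 mm, differs from unit to unit and does not tell the stiffness: go by force, not to a depth.
- repair_tray: Blue open tray for repairs, fixed, 170 x 170 mm outside, walls 5 mm thick and 26 mm high, inner floor 5 mm above the bench; origin at the centre of its underside, x and y axes along its sides.
- specimen_tray: Grey open tray of the same size, fixed, holding two specimens; origin at the centre of its underside. Not part of the job.
- mount0_mid (a point): Centre of a black resin specimen mount, 40 mm across, 24 mm tall, loose in the grey tray. Bystander.
- mount1_mid (a point): Centre of a green resin specimen mount, 40 mm across, 24 mm tall, loose in the grey tray. Bystander.
- bottle_mid (a point): Centre of a small closed blue bottle, 54 mm across, 115 mm tall, standing loose on the bench. Bystander.
Mind the look-alikes: they are no part of the job. Leave any purple look-alike of the part that bears stop_a_mid alone.

How it is judged:
By the outcome, as a careful person would: the job done as asked, in the order asked, and still so for the second after the job is handed in, with the robot touching nothing.
It also fails if it takes over 70 s, if anything falls off the work surface, if the arm or the gripper's body presses on something with over 40 N, if the wrist force passes 120 N, or if a joint passes its speed limit or range.

## Robot

A 7-joint arm with a two-finger parallel gripper is mounted at the origin on the work surface. World frame = base frame: x ahead of the robot, y to its left, z up, the work surface at z = 0. Lengths are in m, angles in degrees, forces in N, time in s.
With the tool pointing down it reaches from about 0.4 to 0.875 m from the base axis. Payload 4.4 kg.
Tool frame: the origin (TCP) lies on the centre line of the jaws, within the pads' length; the fingertips stand 11 mm ahead of it and the grasp point (between the pads) lies 8 mm behind it; x points along the fingers, y is the direction in which the jaws open and shut, and the axes are right-handed (so a half turn about x gives the same grasp; the last joint's range is limited). The gripper opens to 85 mm and grips with 20 to 120 N. Pads are 22 mm wide; open, the fingers measure 114 mm over their backs; the gripper's body (76 mm by 85 mm) begins 54 mm behind the grasp point. The pads swing forward as they close: fully open they stand 13 mm farther back than shut.
Start: joints at [-78.942, 36.005, 2.206, 86.941, -1.547, 57.084, -1.146], TCP at [0.166, 0.628, 0.242] pointing down, gripper open.
Joint ranges: [-175.42, 175.42], [-21.48, 121.26], [-71.46, 75.88], [10.55, 141.38], [-63.04, 243.04], [13.31, 113.54], [-168.57, 168.57]. Speed limits (degrees/s): [147.25, 147.25, 180, 180, 180, 180, 180].

## Interface

Orientations are given as a 3x3 rotation matrix whose columns are the frame's x, y, z axes.
In Python, from cell import arm gives the robot as it stands.
- The arm moves only by the shell command python3 -m crank 'ROWS' [FORCE]. ROWS is JSON, a list of rows, each an object with "linear": the shift along the tool's x, y, z in mm, a list of three; "rotation": the turn, a rotation vector about the tool's x, y, z in degrees, a list of three; "fingers": the closure, from -1 (fully open) to 1 (shut), so that 0 is half open. In form: [{"linear": [dx, dy, dz], "rotation": [rx, ry, rz], "fingers": fingers}, ...]. A call has 1 to 20 rows; each row is the pose to reach, as a shift and turn from the pose commanded when the call began, along the tool's axes at that moment; what a row does not reach only later rows make up. A row lasts 1/10 s, in which the tool goes at most 50 mm and 8.59 degrees, less where a joint would pass 70% of its speed; a pose out of reach is approached as far as the arm can. A call with a gripper value outside its range is refused whole. The fingers move at their own pace and stop on an object; FORCE is the grip in N (left out, the last holds). Time passes only in rows, so rows that repeat a pose let the fingers close. It gives the time, the measured TCP pose, the force and the opening at its end, in the units of the state.
- arm.observe(): the state, without advancing time (a new reading comes with each control period).
- arm.grab_frame(name): name is "side" or "top" or "wrist"; returns the picture (420x560x3 uint8, red, green, blue); there is no depth.
- arm.get_calibration(name): a dict with "intrinsics" (3x3 intrinsics, pixels), "k1" (the pictures are not rectified: a ray, as slopes to the right and down, at radius r is drawn at 1 + k1 r^2 times it, then the intrinsics apply), "cam_to_world" (4x4, takes a point from camera to world coordinates); the wrist camera has in their place "tool_from_camera" (4x4, takes a point from camera to tool coordinates, whose origin is the TCP and whose axes are the tool frame's). Camera axes: x right, y up, looking along -z (the intrinsics and any distortion apply to the point x, -y, -z); pixel columns grow to the right and rows downward; lengths in m; the calibration is good to about 2 mm. A picture is of the moment at which its call begins: read the wrist's pose just before it. get_calibration takes no time and is no camera call.
- arm.hand_in(): hands the job in, once; it reports no verdict.
Trained networks look in the newest picture that a camera, given by its name, has taken for a name from the list of things; names that differ only in an ending like _2 or _b are one class to them, and where a whole thing is asked for, a point or a joint stands for the part that bears it (a point fixed in the world has none). Each returns a list of dicts, best first, with "score" (0 to 1); they miss things now and then, are a little off and sometimes report something else, mostly with a low value. They report only what shows in the picture. A call takes as long as a camera call. They do not tell look-alikes from the thing itself.
- arm.recognise(thing, camera): "position" ([x, y, z] in m, in world coordinates, good to about 4 mm: the middle of the surface that is visible of it).
- arm.cut_out(thing, camera): "region" (420x560 bool, what is visible of it).
- arm.landmark_of(thing, camera): "position" ([x, y, z] in m, in world coordinates, good to about 4 mm: a listed point, or the origin of a listed thing).
The state is a dict: "time": time; "qpos": joint angles; "joint_vel": joint speeds; "effort": joint torques, N m; "eef_pos": TCP position; "eef_rot": TCP orientation; "force": force on the tool from outside, world axes, zero at the start; "ft_torque": the same for the moment, N m; "gripper_width": finger opening in m.
Only numpy, scipy, OpenCV 4.12 (cv2) and the standard library are available. Lean on these libraries where they do the work, as an engineer would, in place of code of your own. Each camera call takes 0.05 s, during which the arm holds its last target. There are 200 camera calls.

## Working session

There is one attempt and no reset: what is moved stays moved. The work goes in short steps, Python scripts to look and compute and a shell command to move; the robot and the scene stay as the last step left them, time stands still between calls to the robot, and variables do not carry over. Pictures are saved under pics/ and viewed, about 8 in all and at most 12, crops included, and the job is handed in when it is done.

```bash
mkdir -p pics; cat > h.py <<'E'
import numpy as np,cv2
from cell import arm
def save(n,f): 
    im=arm.grab_frame(n); cv2.imwrite('pics/'+f,im[:,:,::-1]); return im
def ray(cam,u,v):
    c=arm.get_calibration(cam);K=np.array(c['intrinsics']);k=c['k1']
    p=np.array([(u-K[0,2])/K[0,0],(v-K[1,2])/K[1,1]]);q=p.copy()
    for _ in range(20): q=p/(1+k*(q@q))
    d=np.array([q[0],-q[1],-1]);
    if 'cam_to_world' in c: T=np.array(c['cam_to_world'])
    else:
        s=arm.observe();W=np.eye(4);W[:3,:3]=s['eef_rot'];W[:3,3]=s['eef_pos'];T=W@np.array(c['tool_from_camera'])
    return T[:3,3],T[:3,:3]@d
def at_z(cam,u,v,z):
    o,d=ray(cam,u,v);return o+d*(z-o[2])/d[2]
def proj(cam,P):
    c=arm.get_calibration(cam);K=np.array(c['intrinsics']);T=np.linalg.inv(np.array(c['cam_to_world']))
    p=T[:3,:3]@P+T[:3,3];q=np.array([p[0],-p[1]])/-p[2];q=q*(1+c['k1']*(q@q));return K[:2,:2]@q+K[:2,2]
def tool(P):
    s=arm.observe();return 1000*np.array(s['eef_rot']).T@(np.array(P)-s['eef_pos'])
E
python3 - <<'E'
from h import *
np.set_printoptions(precision=4,suppress=True)
a=save('top','top.png');b=save('side','side.png');cv2.imwrite('pics/both.png',a[:,:,::-1])
s=arm.observe();print(s)
for cam in('top','side'):
  for t in ['stop_a_mid','stop_a_top','repair_tray','specimen_tray','bottle_mid','mount0_mid','mount1_mid']:
    for r in arm.landmark_of(t,cam): print(cam,t,np.round(r['position'],4),round(r['score'],2),proj(cam,np.array(r['position'])).round())
E
```

```text
{'time': 0.1, 'qpos': array([-78.9412,  36.0517,   2.2029,  86.9915,  -1.5474,  57.0842,
        -1.1467]), 'joint_vel': array([ 0.0172, -0.0826, -0.0484, -0.1367, -0.0108, -0.0307, -0.042 ]), 'effort': array([  0.004 , -56.4541,   1.2313, -19.3977,   0.0114,   0.0054,
         0.    ]), 'eef_pos': array([0.1662, 0.6278, 0.2415]), 'eef_rot': array([[-0.0004,  0.256 ,  0.9667],
       [-0.0017,  0.9667, -0.256 ],
       [-1.    , -0.0017,  0.    ]]), 'force': array([-0.385 , -0.2255,  0.8958]), 'ft_torque': array([-0.0176, -0.048 , -0.0024]), 'gripper_width': 0.08547039824980772}
top stop_a_mid [0.4509 0.0107 0.0216] 0.77 [269. 254.]
top stop_a_mid [0.6103 0.1011 0.0197] 0.73 [238. 200.]
top stop_a_mid [0.5505 0.013  0.0163] 0.57 [268. 220.]
top stop_a_mid [ 0.6479 -0.0127  0.0168] 0.56 [277. 188.]
top stop_a_top [0.4583 0.0141 0.06  ] 0.68 [268. 250.]
top stop_a_top [ 0.6416 -0.0102  0.064 ] 0.68 [276. 186.]
top stop_a_top [0.5557 0.01   0.0584] 0.67 [269. 216.]
top stop_a_top [0.6104 0.1012 0.0608] 0.56 [237. 197.]
top repair_tray [ 0.5217  0.3893 -0.0018] 0.77 [142. 232.]
top speci
[... 504 characters left out ...]
7.]
side stop_a_top [0.4573 0.0129 0.0615] 0.67 [245. 219.]
side stop_a_top [0.5494 0.0161 0.0604] 0.54 [278. 207.]
side stop_a_top [0.6098 0.1038 0.0634] 0.53 [283. 181.]
side stop_a_top [ 0.6411 -0.015   0.0609] 0.49 [316. 204.]
side stop_a_top [ 0.4569 -0.319   0.015 ] 0.36 [315. 329.]
side repair_tray [0.5189 0.3893 0.0039] 0.82 [210. 155.]
side repair_tray [ 0.5325 -0.3956  0.0134] 0.73 [366. 342.]
side specimen_tray [ 0.5001 -0.3664  0.0009] 0.76 [344. 341.]
side bottle_mid [0.7236 0.1085 0.0571] 0.68 [319. 170.]
side mount0_mid [ 0.4607 -0.3191  0.0147] 0.53 [316. 328.]
side mount1_mid [ 0.5327 -0.3928  0.0133] 0.8 [365. 341.]
side mount1_mid [ 0.4953 -0.1551  0.0593] 0.52 [293. 258.]
```

View pics/top.png

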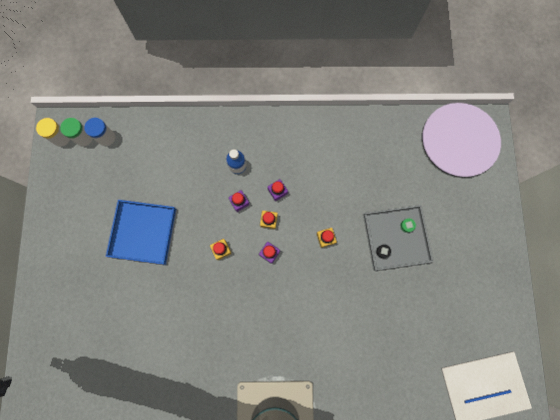

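View pics/side.png

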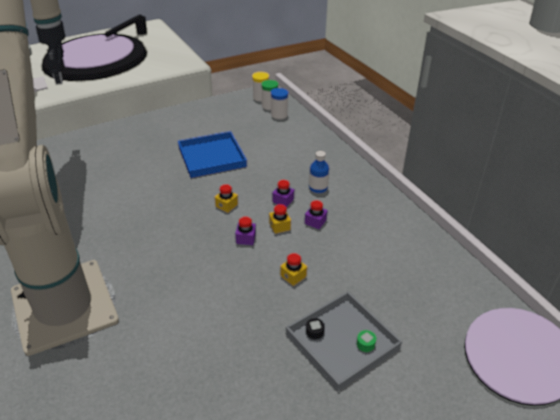

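The top view shows the yellow units at px (269,219), (221,249) and (327,237). The purple look-alikes are at (239,201), (278,190) and (270,253), the blue tray at (142,232). The side view agrees. Next I'll segment for accuracy.

```bash
python3 - <<'E'
from h import *
np.set_printoptions(precision=4,suppress=True)
guess=[]
for cam,px in(('top',[(269,219),(221,249),(327,237)]),('side',[(281,212),(227,192),(294,262)])):
  rgb=cv2.imread(f'pics/{cam}.png');hsv=cv2.cvtColor(rgb,cv2.COLOR_BGR2HSV)
  red=((hsv[...,0]<8)|(hsv[...,0]>172))&(hsv[...,1]>150)&(hsv[...,2]>90)
  yel=(abs(hsv[...,0].astype(int)-24)<8)&(hsv[...,1]>130)&(hsv[...,2]>70)
  for p in px:
    w=np.zeros(red.shape,bool);w[p[1]-20:p[1]+24,p[0]-20:p[0]+20]=1
    r=np.argwhere(red&w)[:,::-1].astype(np.float32);y=np.argwhere((yel)&w)[:,::-1].astype(np.float32)
    m=r.mean(0);P=at_z(cam,*m,0.058)
    print(cam,p,'red n',len(r),m,P, 'yel n',len(y),y.mean(0))
    if cam=='top':
      Y=np.array([at_z(cam,*q,0.036)[:2] for q in np.vstack([y,r])],np.float32)
      print('  housing rect',cv2.minAreaRect(Y*1000))
rgb=cv2.imread('pics/top.png');hsv=cv2.cvtColor(rgb,cv2.COLOR_BGR2HSV)
bl=((abs(hsv[...,0].astype(int)-110)<12)&(hsv[...,1]>150));bl[:, :100]=0;bl[:,185:]=0;bl[:190]=0
q=np.argwhere(bl)[:,::-1]
print(cv2.minAreaRect(np.array([at_z('top',*a,0.026)[:2] for a in q],np.float32)*1000))
E
```

```text
top (269, 219) red n 105 [268.0857 217.4667] [0.5503 0.0127 0.058 ] yel n 110 [268.5091 220.9   ]
  housing rect ((548.7756958007812, 12.769796371459961), (44.50631332397461, 47.398319244384766), 82.27645111083984)
top (221, 249) red n 107 [218.729  247.8598] [0.4648 0.1513 0.058 ] yel n 129 [221.2868 249.7984]
  housing rect ((464.0852355957031, 150.6367645263672), (46.57768249511719, 45.67231750488281), 26.566431045532227)
top (327, 237) red n 109 [327.2569 235.789 ] [ 0.4964 -0.1539  0.058 ] yel n 122 [325.1147 238.0328]
  housing rect ((495.8878479003906, -153.40689086914062), (45.75450897216797, 46.80385971069336), 16.392242431640625)
side (281, 212) red n 107 [279.757  209.4206] [0.5507 0.0098 0.058 ] yel n 269 [279.6394 223.5428]
side (227, 192) red n 85 [225.0941 189.0235] [0.4643 0.1477 0.058 ] yel n 266 [226.1992 202.2444]
side (294, 262) red n 128 [293.7188 259.1016] [ 0.4964 -0.1575  0.058 ] yel n 345 [293.2986 273.3884]Traceback (most recent call last):
  File "<stdin>", line 19, in <module>
  File "h.py", line 15, in at_z
    o,d=ray(cam,u,v);return o+d*(z-o[2])/d[2]
        ~~~^^^^^^^^^
  File "h.py", line 6, in ray
    c=arm.get_calibration(cam);K=np.array(c['intrinsics']);k=c['k1']
ValueError: time passes only in moves, steps and waits
```

```bash
sed -i 's/^def save/_C={}\ndef cal(n):\n    if n not in _C: _C[n]=arm.get_calibration(n)\n    return _C[n]\ndef save/; s/c=arm.get_calibration(cam)/c=cal(cam)/' h.py
python3 -m crank '[{"linear":[100,-385,410],"rotation":[0,0,0],"fingers":1},{"linear":[100,-385,410],"rotation":[0,0,0],"fingers":1},{"linear":[100,-385,410],"rotation":[0,0,0],"fingers":1},{"linear":[100,-385,410],"rotation":[0,0,0],"fingers":1},{"linear":[100,-385,410],"rotation":[0,0,0],"fingers":1},{"linear":[100,-385,410],"rotation":[0,0,0],"fingers":1},{"linear":[100,-385,410],"rotation":[0,0,0],"fingers":1},{"linear":[100,-385,410],"rotation":[0,0,0],"fingers":1},{"linear":[100,-385,410],"rotation":[0,0,0],"fingers":1},{"linear":[100,-385,410],"rotation":[0,0,0],"fingers":1},{"linear":[100,-385,410],"rotation":[0,0,0],"fingers":1},{"linear":[100,-385,410],"rotation":[0,0,0],"fingers":1},{"linear":[100,-385,410],"rotation":[0,0,0],"fingers":1},{"linear":[100,-385,410],"rotation":[0,0,0],"fingers":1},{"linear":[100,-385,410],"rotation":[0,0,0],"fingers":1}]' 40
python3 - <<'E'
from h import *
np.set_printoptions(precision=4,suppress=True)
s=arm.observe();print(s['time'],s['eef_pos'],s['eef_rot'],s['qpos'],s['force'],s['gripper_width'],tool([.4645,.150,.073]))
save('wrist','w1.png')
rgb=cv2.imread('pics/top.png');hsv=cv2.cvtColor(rgb,cv2.COLOR_BGR2HSV)
bl=((abs(hsv[...,0].astype(int)-110)<12)&(hsv[...,1]>150));bl[:, :100]=0;bl[:,185:]=0;bl[:190]=0
q=np.argwhere(bl)[:,::-1]
print(cv2.minAreaRect(np.array([at_z('top',*a,0.026)[:2] for a in q],np.float32)*1000))
E
```

```text
time: 2.3
eef_pos: [0.4636, 0.1529, 0.1425]
eef_rot: [[-0.0, 0.254, 0.967], [0.001, 0.967, -0.254], [-1.0, 0.001, -0.0]]
force: [-0.4, -0.4, 0.3]
gripper_width: -0.0002
2.3 [0.4636 0.1529 0.1425] [[-0.0001  0.2536  0.9673]
 [ 0.001   0.9673 -0.2536]
 [-1.      0.001  -0.0003]] [-21.0338  31.787   -0.6825 117.9155   0.6027  30.2837  53.1725] [-0.4347 -0.4086  0.3008] -0.0002468819685128033 [69.5119 -2.606   1.6567]
((518.4263305664062, 382.3590393066406), (172.56776428222656, 168.16294860839844), 82.03659057617188)
```

View pics/w1.png

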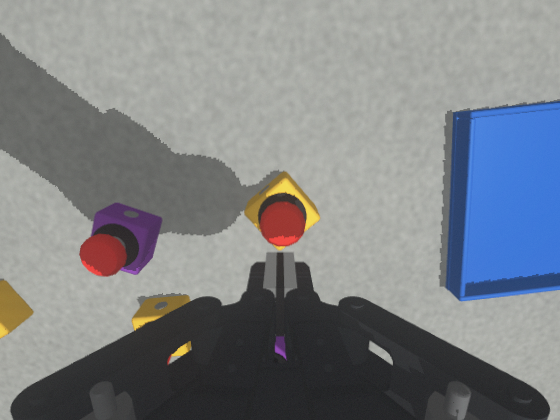

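The wrist view shows the left yellow unit with its cap at about px (282,223). The fingertips are at (280,270) and the tray is to the right.

```bash
python3 - <<'E'
from h import *
np.set_printoptions(precision=4,suppress=True)
im=cv2.imread('pics/w1.png');hsv=cv2.cvtColor(im,cv2.COLOR_BGR2HSV)
red=((hsv[...,0]<8)|(hsv[...,0]>172))&(hsv[...,1]>150)&(hsv[...,2]>60)
n,l,st,c=cv2.connectedComponentsWithStats(red.astype(np.uint8))
for i in range(1,n):
    if st[i,4]>200: print(st[i],c[i],at_z('wrist',*c[i],.056))
E
```

```text
[ 260  202   45   44 1543] [282.0285 223.5677] [0.4654 0.1549 0.056 ]
[  80  234   46   42 1462] [102.4111 254.4699] [0.4546 0.0138 0.056 ]
```

```bash
python3 -m crank '[{"linear":[40,-1,1],"rotation":[0,0,0],"fingers":1},{"linear":[66,-1,1],"rotation":[0,0,0],"fingers":1},{"linear":[66,-1,1],"rotation":[0,0,0],"fingers":1},{"linear":[66,-1,1],"rotation":[0,0,0],"fingers":1}]' | grep -v rot
for i in 1 2 3 4 5; do :; done
python3 -m crank '[{"linear":[1,0,0],"rotation":[0,0,0],"fingers":1},{"linear":[1,0,0],"rotation":[0,0,0],"fingers":1}]' | grep -E 'pos|force'
python3 -m crank '[{"linear":[1,0,0],"rotation":[0,0,0],"fingers":1},{"linear":[1,0,0],"rotation":[0,0,0],"fingers":1}]' | grep -E 'pos|force'
python3 -m crank '[{"linear":[1,0,0],"rotation":[0,0,0],"fingers":1},{"linear":[1,0,0],"rotation":[0,0,0],"fingers":1}]' | grep -E 'pos|force'
python3 -m crank '[{"linear":[0.5,0,0],"rotation":[0,0,0],"fingers":1},{"linear":[0.5,0,0],"rotation":[0,0,0],"fingers":1}]' | grep -E 'pos|force'
python3 -m crank '[{"linear":[0.5,0,0],"rotation":[0,0,0],"fingers":1},{"linear":[0.5,0,0],"rotation":[0,0,0],"fingers":1}]' | grep -E 'pos|force'
```

```text
time: 2.75
eef_pos: [0.4644, 0.1511, 0.0766]
force: [-0.2, -0.0, -0.2]
gripper_width: -0.0003
eef_pos: [0.4653, 0.1506, 0.0764]
force: [-0.6, 0.1, -0.1]
eef_pos: [0.465, 0.1501, 0.0748]
force: [-0.2, 0.1, 0.7]
eef_pos: [0.4648, 0.15, 0.0733]
force: [-0.5, -0.0, 0.5]
eef_pos: [0.4648, 0.15, 0.0728]
force: [0.5, 0.9, 2.1]
eef_pos: [0.4648, 0.15, 0.0724]
force: [-1.6, -0.4, 4.9]
```

```bash

python3 -m crank '[{"linear":[0.4,0,0],"rotation":[0,0,0],"fingers":1},{"linear":[0.4,0,0],"rotation":[0,0,0],"fingers":1}]' | grep -E 'pos|force'
python3 -m crank '[{"linear":[0.4,0,0],"rotation":[0,0,0],"fingers":1},{"linear":[0.4,0,0],"rotation":[0,0,0],"fingers":1}]' | grep -E 'pos|force'
python3 -m crank '[{"linear":[0.4,0,0],"rotation":[0,0,0],"fingers":1},{"linear":[0.4,0,0],"rotation":[0,0,0],"fingers":1}]' | grep -E 'pos|force'
python3 -m crank '[{"linear":[0.4,0,0],"rotation":[0,0,0],"fingers":1},{"linear":[0.4,0,0],"rotation":[0,0,0],"fingers":1}]' | grep -E 'pos|force'
```

```text
eef_pos: [0.4648, 0.15, 0.0721]
force: [0.2, -0.8, 5.4]
eef_pos: [0.4648, 0.15, 0.0717]
force: [-1.3, -1.0, 5.7]
eef_pos: [0.4648, 0.15, 0.0712]
force: [-2.0, -0.7, 3.9]
eef_pos: [0.4649, 0.15, 0.0707]
force: [-0.6, -0.6, 4.3]
```

```bash

python3 -m crank '[{"linear":[0,0,0],"rotation":[0,0,0],"fingers":1},{"linear":[0,0,0],"rotation":[0,0,0],"fingers":1}]' | grep -E 'pos|force'
python3 -m crank '[{"linear":[0.3,0,0],"rotation":[0,0,0],"fingers":1},{"linear":[0.3,0,0],"rotation":[0,0,0],"fingers":1}]' | grep -E 'pos|force'
python3 -m crank '[{"linear":[0.3,0,0],"rotation":[0,0,0],"fingers":1},{"linear":[0.3,0,0],"rotation":[0,0,0],"fingers":1}]' | grep -E 'pos|force'
```

```text
eef_pos: [0.4648, 0.15, 0.0707]
force: [-1.0, 0.1, 4.0]
eef_pos: [0.4648, 0.15, 0.0703]
force: [-0.8, -1.2, 2.8]
eef_pos: [0.4648, 0.1501, 0.07]
force: [-1.1, -0.8, 3.4]
```

```bash
python3 - <<'E'
from h import *
s=arm.observe();print(s['time'],s['eef_pos'],s['force'],s['ft_torque'])
im=save('wrist','w2.png');cv2.imwrite('pics/w2c.png',cv2.resize(im[120:320,180:400,::-1],None,fx=3,fy=3))
E
```

```text
5.15 [0.46483272 0.15005057 0.07002501] [-1.09695465 -0.83824108  3.44669985] [-0.15526433  0.04052447 -0.01394659]
```

View pics/w2c.png

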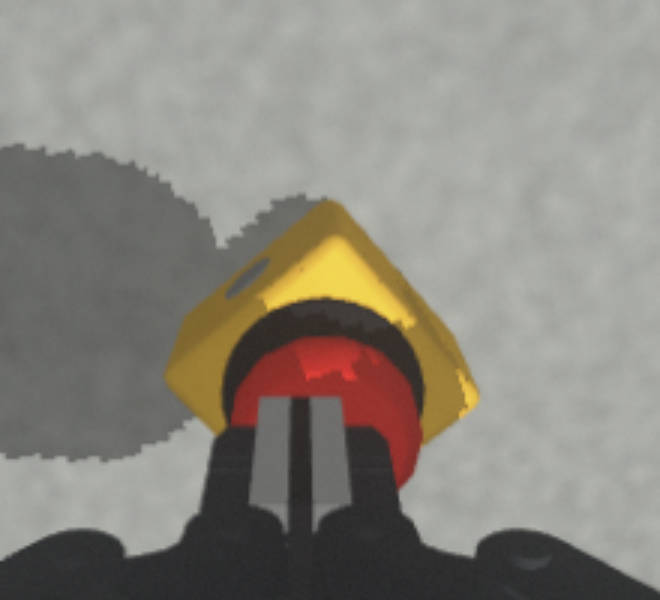

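The wrist crop shows the fingertips on the cap, about 4 mm left of its centre but still on the flat. The breakaway came at about 5.7 N, and the force then fell. I'll continue gently until the stop is felt.

```bash

python3 -m crank '[{"linear":[0.5,0,0],"rotation":[0,0,0],"fingers":1},{"linear":[0.5,0,0],"rotation":[0,0,0],"fingers":1}]' | grep -E 'pos|force'
python3 -m crank '[{"linear":[0.5,0,0],"rotation":[0,0,0],"fingers":1},{"linear":[0.5,0,0],"rotation":[0,0,0],"fingers":1}]' | grep -E 'pos|force'
python3 -m crank '[{"linear":[0.5,0,0],"rotation":[0,0,0],"fingers":1},{"linear":[0.5,0,0],"rotation":[0,0,0],"fingers":1}]' | grep -E 'pos|force'
python3 -m crank '[{"linear":[0.5,0,0],"rotation":[0,0,0],"fingers":1},{"linear":[0.5,0,0],"rotation":[0,0,0],"fingers":1}]' | grep -E 'pos|force'
```

```text
eef_pos: [0.4648, 0.15, 0.0695]
force: [0.5, -0.6, 2.4]
eef_pos: [0.4649, 0.15, 0.069]
force: [-0.2, -0.1, 1.3]
eef_pos: [0.4648, 0.15, 0.0685]
force: [0.6, -0.9, 1.3]
eef_pos: [0.4648, 0.15, 0.068]
force: [-0.5, -0.6, 1.2]
```

```bash

python3 -m crank '[{"linear":[0.8,0,0],"rotation":[0,0,0],"fingers":1},{"linear":[0.8,0,0],"rotation":[0,0,0],"fingers":1}]' | grep -E 'pos|force'
python3 -m crank '[{"linear":[0.8,0,0],"rotation":[0,0,0],"fingers":1},{"linear":[0.8,0,0],"rotation":[0,0,0],"fingers":1}]' | grep -E 'pos|force'
python3 -m crank '[{"linear":[0.8,0,0],"rotation":[0,0,0],"fingers":1},{"linear":[0.8,0,0],"rotation":[0,0,0],"fingers":1}]' | grep -E 'pos|force'
```

```text
eef_pos: [0.4648, 0.1502, 0.0672]
force: [0.7, -0.6, 0.1]
eef_pos: [0.4648, 0.1502, 0.0664]
force: [-0.0, -0.5, -0.3]
eef_pos: [0.4648, 0.1501, 0.0656]
force: [-0.0, 0.3, 0.1]
```

```bash

python3 -m crank '[{"linear":[0.8,0,0],"rotation":[0,0,0],"fingers":1},{"linear":[0.8,0,0],"rotation":[0,0,0],"fingers":1}]' | grep -E 'pos|force'
python3 -m crank '[{"linear":[0.8,0,0],"rotation":[0,0,0],"fingers":1},{"linear":[0.8,0,0],"rotation":[0,0,0],"fingers":1}]' | grep -E 'pos|force'
python3 - <<'E'
from h import *
im=save('wrist','w3.png');cv2.imwrite('pics/w3c.png',cv2.resize(im[120:320,180:400,::-1],None,fx=3,fy=3))
E
```

```text
eef_pos: [0.4648, 0.15, 0.0648]
force: [-0.9, 0.4, -0.2]
eef_pos: [0.4648, 0.15, 0.064]
force: [0.2, 0.0, 0.0]
```

View pics/w3c.png

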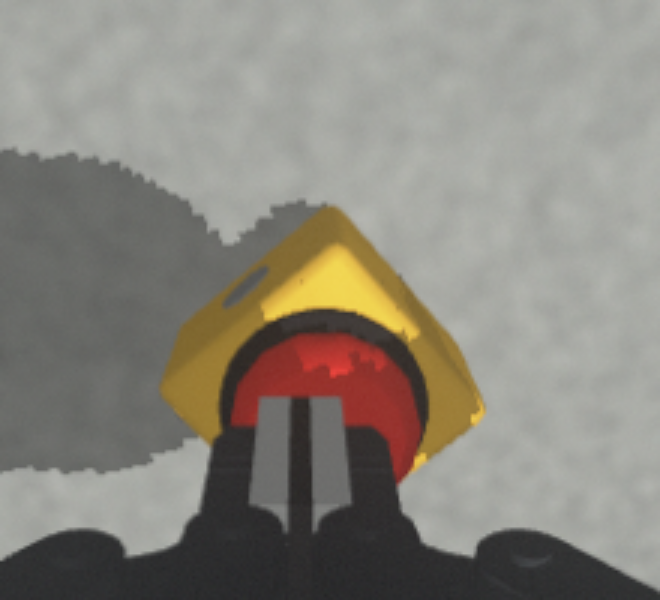

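The crop shows the cap clearly sunk into the collar with no force on it, so unit U2 is latched (sound, about 6 N). On to the middle unit, U1.

```bash

python3 -m crank '[{"linear":[-50,0,0],"rotation":[0,0,0],"fingers":1},{"linear":[-60,-50,55],"rotation":[0,0,0],"fingers":1},{"linear":[-60,-107,117],"rotation":[0,0,0],"fingers":1},{"linear":[-60,-107,117],"rotation":[0,0,0],"fingers":1},{"linear":[-60,-107,117],"rotation":[0,0,0],"fingers":1},{"linear":[-60,-107,117],"rotation":[0,0,0],"fingers":1},{"linear":[-60,-107,117],"rotation":[0,0,0],"fingers":1}]'
cat > caps.py <<'E'
from h import *
import sys
np.set_printoptions(precision=4,suppress=True)
s=arm.observe();print(s['time'],s['eef_pos'],s['force'])
im=save('wrist',sys.argv[1])[:,:,::-1];hsv=cv2.cvtColor(np.ascontiguousarray(im),cv2.COLOR_BGR2HSV)
red=((hsv[...,0]<8)|(hsv[...,0]>172))&(hsv[...,1]>150)&(hsv[...,2]>60)
n,l,st,c=cv2.connectedComponentsWithStats(red.astype(np.uint8))
for i in range(1,n):
    if st[i,4]>200: P=at_z('wrist',*c[i],.056);print(st[i],P,tool(P))
E
python3 caps.py w4.png
```

```text
time: 7.75
eef_pos: [0.5495, 0.018, 0.1238]
eef_rot: [[-0.002, 0.255, 0.967], [0.001, 0.967, -0.255], [-1.0, 0.001, -0.002]]
force: [-0.1, 1.5, -0.3]
gripper_width: 0.0002
7.75 [0.5495 0.018  0.1238] [-0.0932  1.4689 -0.2504]
[ 428   20   58   59 2650] [0.4658 0.1492 0.056 ] [  68.1212  105.0199 -113.841 ]
[ 204   61   57   59 2577] [0.4546 0.0142 0.056 ] [ 67.9781 -28.3988 -90.4332]
[   0  197   50   47 1885] [ 0.4971 -0.1508  0.056 ] [  67.7115 -177.2545   -7.5117]
[ 252  210   49   46 1705] [0.5499 0.0162 0.056 ] [67.8248 -2.2884  1.281 ]
[ 391  254   48   45 1655] [0.6083 0.1045 0.056 ] [67.835  97.8971 35.3893]
[273 336  14  28 310] [ 0.6458 -0.006   0.056 ] [67.6417  0.509  99.6539]
```

```bash

python3 -m crank '[{"linear":[30,-2,1],"rotation":[0,0,0],"fingers":1},{"linear":[49,-2,1],"rotation":[0,0,0],"fingers":1},{"linear":[49,-2,1],"rotation":[0,0,0],"fingers":1},{"linear":[49,-2,1],"rotation":[0,0,0],"fingers":1}]' | grep -E 'pos|force'
python3 -m crank '[{"linear":[0.5,0,0],"rotation":[0,0,0],"fingers":1},{"linear":[0.5,0,0],"rotation":[0,0,0],"fingers":1}]' | grep -E 'pos|force'
python3 -m crank '[{"linear":[0.6,0,0],"rotation":[0,0,0],"fingers":1},{"linear":[0.6,0,0],"rotation":[0,0,0],"fingers":1}]' | grep -E 'pos|force'
python3 -m crank '[{"linear":[0.5,0,0],"rotation":[0,0,0],"fingers":1},{"linear":[0.5,0,0],"rotation":[0,0,0],"fingers":1}]' | grep -E 'pos|force'
python3 -m crank '[{"linear":[0.5,0,0],"rotation":[0,0,0],"fingers":1},{"linear":[0.5,0,0],"rotation":[0,0,0],"fingers":1}]' | grep -E 'pos|force'
python3 -m crank '[{"linear":[0.4,0,0],"rotation":[0,0,0],"fingers":1},{"linear":[0.4,0,0],"rotation":[0,0,0],"fingers":1}]' | grep -E 'pos|force'
python3 -m crank '[{"linear":[0.4,0,0],"rotation":[0,0,0],"fingers":1},{"linear":[0.4,0,0],"rotation":[0,0,0],"fingers":1}]' | grep -E 'pos|force'
```

```text
eef_pos: [0.5504, 0.0161, 0.0753]
force: [-0.2, 0.1, -0.5]
eef_pos: [0.5512, 0.0149, 0.0754]
force: [-0.1, 0.3, -0.2]
eef_pos: [0.5511, 0.0144, 0.0743]
force: [0.2, -0.2, -0.1]
eef_pos: [0.551, 0.0144, 0.0735]
force: [0.1, -0.3, 0.5]
eef_pos: [0.551, 0.0144, 0.073]
force: [-0.1, -0.3, 1.1]
eef_pos: [0.551, 0.0144, 0.0727]
force: [-0.4, 0.4, 2.7]
eef_pos: [0.551, 0.0144, 0.0724]
force: [-1.8, -0.3, 4.6]
```

```bash

python3 -m crank '[{"linear":[0.4,0,0],"rotation":[0,0,0],"fingers":1},{"linear":[0.4,0,0],"rotation":[0,0,0],"fingers":1}]' | grep -E 'pos|force'
python3 -m crank '[{"linear":[0.4,0,0],"rotation":[0,0,0],"fingers":1},{"linear":[0.4,0,0],"rotation":[0,0,0],"fingers":1}]' | grep -E 'pos|force'
python3 -m crank '[{"linear":[0.4,0,0],"rotation":[0,0,0],"fingers":1},{"linear":[0.4,0,0],"rotation":[0,0,0],"fingers":1}]' | grep -E 'pos|force'
python3 -m crank '[{"linear":[0.4,0,0],"rotation":[0,0,0],"fingers":1},{"linear":[0.4,0,0],"rotation":[0,0,0],"fingers":1}]' | grep -E 'pos|force'
```

```text
eef_pos: [0.551, 0.0144, 0.072]
force: [-0.6, -0.6, 6.1]
eef_pos: [0.551, 0.0144, 0.0715]
force: [-0.7, 0.2, 4.4]
eef_pos: [0.5509, 0.0145, 0.0706]
force: [-0.5, -0.1, -0.6]
eef_pos: [0.5509, 0.0146, 0.0703]
force: [-0.0, -0.2, -0.3]
```

U1 broke away at about 6 N and the force dropped to zero, so it is sound. On to U3.

```bash

python3 -m crank '[{"linear":[-50,0,0],"rotation":[0,0,0],"fingers":1},{"linear":[-52,-50,-3],"rotation":[0,0,0],"fingers":1},{"linear":[-52,-173,-10],"rotation":[0,0,0],"fingers":1},{"linear":[-52,-173,-10],"rotation":[0,0,0],"fingers":1},{"linear":[-52,-173,-10],"rotation":[0,0,0],"fingers":1},{"linear":[-52,-173,-10],"rotation":[0,0,0],"fingers":1},{"linear":[-52,-173,-10],"rotation":[0,0,0],"fingers":1}]' | grep -E 'pos|force'
python3 caps.py w5.png
```

```text
eef_pos: [0.4972, -0.1502, 0.1226]
force: [0.5, -0.1, -0.6]
10.9 [ 0.4972 -0.1502  0.1226] [ 0.4521 -0.0834 -0.6028]
[ 488   77   60   57 2620] [0.4549 0.0148 0.056 ] [ 66.68   147.4649 -82.9874]
[ 252  208   49   45 1784] [ 0.4967 -0.1507  0.056 ] [66.5373 -1.8781 -0.4588]
[ 497  219   51   46 1807] [0.5491 0.0141 0.056 ] [ 66.7232 170.8418   8.201 ]
[ 471  333   46   39 1185] [ 0.6396 -0.0086  0.056 ] [ 66.7431 171.9274 101.5481]
```

```bash

python3 -m crank '[{"linear":[30,-1,0],"rotation":[0,0,0],"fingers":1},{"linear":[48,-1,0],"rotation":[0,0,0],"fingers":1},{"linear":[48,-1,0],"rotation":[0,0,0],"fingers":1},{"linear":[48,-1,0],"rotation":[0,0,0],"fingers":1},{"linear":[48,-1,0],"rotation":[0,0,0],"fingers":1}]' | grep -E 'pos|force'
python3 -m crank '[{"linear":[0.5,0,0],"rotation":[0,0,0],"fingers":1},{"linear":[0.5,0,0],"rotation":[0,0,0],"fingers":1}]' | grep -E 'pos|force'
python3 -m crank '[{"linear":[0.6,0,0],"rotation":[0,0,0],"fingers":1},{"linear":[0.6,0,0],"rotation":[0,0,0],"fingers":1}]' | grep -E 'pos|force'
python3 -m crank '[{"linear":[0.5,0,0],"rotation":[0,0,0],"fingers":1},{"linear":[0.5,0,0],"rotation":[0,0,0],"fingers":1}]' | grep -E 'pos|force'
python3 -m crank '[{"linear":[0.5,0,0],"rotation":[0,0,0],"fingers":1},{"linear":[0.5,0,0],"rotation":[0,0,0],"fingers":1}]' | grep -E 'pos|force'
python3 -m crank '[{"linear":[0.4,0,0],"rotation":[0,0,0],"fingers":1},{"linear":[0.4,0,0],"rotation":[0,0,0],"fingers":1}]' | grep -E 'pos|force'
python3 -m crank '[{"linear":[0.4,0,0],"rotation":[0,0,0],"fingers":1},{"linear":[0.4,0,0],"rotation":[0,0,0],"fingers":1}]' | grep -E 'pos|force'
```

```text
eef_pos: [0.4973, -0.1503, 0.0752]
force: [-0.5, 1.0, -0.7]
eef_pos: [0.497, -0.1511, 0.0746]
force: [0.3, 0.1, -0.5]
eef_pos: [0.4968, -0.1512, 0.0736]
force: [-0.5, 0.3, 0.4]
eef_pos: [0.4968, -0.1512, 0.073]
force: [0.3, -0.6, 0.8]
eef_pos: [0.4968, -0.1512, 0.0726]
force: [0.3, -0.1, 3.1]
eef_pos: [0.4968, -0.1512, 0.0723]
force: [-1.0, -1.3, 5.6]
eef_pos: [0.4968, -0.1513, 0.0719]
force: [-1.5, -0.1, 6.2]
```

```bash

python3 -m crank '[{"linear":[0.4,0,0],"rotation":[0,0,0],"fingers":1},{"linear":[0.4,0,0],"rotation":[0,0,0],"fingers":1}]' | grep -E 'pos|force'
python3 -m crank '[{"linear":[0.4,0,0],"rotation":[0,0,0],"fingers":1},{"linear":[0.4,0,0],"rotation":[0,0,0],"fingers":1}]' | grep -E 'pos|force'
python3 -m crank '[{"linear":[0.4,0,0],"rotation":[0,0,0],"fingers":1},{"linear":[0.4,0,0],"rotation":[0,0,0],"fingers":1}]' | grep -E 'pos|force'
```

```text
eef_pos: [0.4968, -0.1513, 0.0717]
force: [-0.9, 0.4, 7.6]
eef_pos: [0.4969, -0.1512, 0.0714]
force: [-1.0, 0.2, 8.4]
eef_pos: [0.4968, -0.1513, 0.0711]
force: [-1.6, 0.8, 10.1]
```

```bash

python3 -m crank '[{"linear":[0.4,0,0],"rotation":[0,0,0],"fingers":1},{"linear":[0.4,0,0],"rotation":[0,0,0],"fingers":1}]' | grep -E 'pos|force'
python3 -m crank '[{"linear":[0.4,0,0],"rotation":[0,0,0],"fingers":1},{"linear":[0.4,0,0],"rotation":[0,0,0],"fingers":1}]' | grep -E 'pos|force'
python3 -m crank '[{"linear":[0.4,0,0],"rotation":[0,0,0],"fingers":1},{"linear":[0.4,0,0],"rotation":[0,0,0],"fingers":1}]' | grep -E 'pos|force'
```

```text
eef_pos: [0.4968, -0.1513, 0.0708]
force: [-2.1, -0.5, 11.2]
eef_pos: [0.4969, -0.1512, 0.0705]
force: [-2.1, 0.5, 10.7]
eef_pos: [0.4968, -0.1512, 0.0697]
force: [-1.3, -0.0, 5.5]
```

```bash

python3 -m crank '[{"linear":[0.3,0,0],"rotation":[0,0,0],"fingers":1},{"linear":[0.3,0,0],"rotation":[0,0,0],"fingers":1}]' | grep -E 'pos|force'
python3 -m crank '[{"linear":[0.4,0,0],"rotation":[0,0,0],"fingers":1},{"linear":[0.4,0,0],"rotation":[0,0,0],"fingers":1}]' | grep -E 'pos|force'
python3 -m crank '[{"linear":[0.4,0,0],"rotation":[0,0,0],"fingers":1},{"linear":[0.4,0,0],"rotation":[0,0,0],"fingers":1}]' | grep -E 'time|pos|force'
```

```text
eef_pos: [0.4968, -0.1512, 0.0688]
force: [0.5, 0.3, 0.3]
eef_pos: [0.4967, -0.1511, 0.0683]
force: [0.3, -0.7, -0.5]
time: 14.45
eef_pos: [0.4967, -0.1511, 0.068]
force: [0.3, 0.7, -0.1]
```

U3 broke away at about 11–12 N, so it is the stiff one. Next I'll lift, open the gripper, and check U3's housing orientation and all the caps.

```bash

python3 -m crank '[{"linear":[-50,0,0],"rotation":[0,0,0],"fingers":1},{"linear":[-85,0,0],"rotation":[0,0,0],"fingers":-1},{"linear":[-85,0,0],"rotation":[0,0,0],"fingers":-1},{"linear":[-85,0,0],"rotation":[0,0,0],"fingers":-1},{"linear":[-85,0,0],"rotation":[0,0,0],"fingers":-1},{"linear":[-85,0,0],"rotation":[0,0,0],"fingers":-1}]' | grep -E 'time|pos|force|width'
python3 - <<'E'
from h import *
np.set_printoptions(precision=4,suppress=True)
im=np.ascontiguousarray(save('wrist','w6.png')[:,:,::-1]);hsv=cv2.cvtColor(im,cv2.COLOR_BGR2HSV)
yel=((abs(hsv[...,0].astype(int)-24)<10)&(hsv[...,1]>110)&(hsv[...,2]>60)).astype(np.uint8)
n,l,st,c=cv2.connectedComponentsWithStats(yel)
for i in range(1,n):
    if st[i,4]>200:
        h=cv2.convexHull(np.argwhere(l==i)[:,::-1].astype(np.int32));a=cv2.approxPolyDP(h,4,True)[:,0]
        print(st[i]);
        for q in a: print(q,at_z('wrist',*q,.036)[:2],at_z('wrist',*q,0.)[:2])
rgb=cv2.cvtColor(arm.grab_frame('side'),cv2.COLOR_RGB2BGR)
top=cv2.cvtColor(arm.grab_frame('top'),cv2.COLOR_RGB2BGR)
a=cv2.resize(rgb[170:300,200:360],None,fx=2.5,fy=2.5);b=cv2.resize(top[170:300,200:360],None,fx=2.5,fy=2.5)
cv2.imwrite('pics/st.png',np.hstack([a,b]))
E
```

```text
time: 15.05
eef_pos: [0.4959, -0.1509, 0.1521]
force: [-0.6, 0.7, -0.2]
gripper_width: 0.0721
[ 243  172   71   73 1357]
[313 221] [ 0.5121 -0.1257] [ 0.5248 -0.1248]
[269 244] [ 0.5227 -0.167 ] [ 0.537  -0.1722]
[243 201] [ 0.4803 -0.1776] [ 0.4884 -0.1843]
[250 191] [ 0.4736 -0.1696] [ 0.4808 -0.1752]
[288 172] [ 0.4665 -0.1357] [ 0.4725 -0.1363]
[ 438  188   73   61 2108]
[510 197] [0.534  0.0392] [0.5499 0.064 ]
[509 211] [0.5463 0.0377] [0.564  0.0623]
[481 246] [0.5725 0.0117] [0.594  0.0325]
[455 248] [ 0.5684 -0.011 ] [0.5892 0.0066]
[439 236] [ 0.5534 -0.0235] [ 0.5721 -0.0078]
[441 192] [ 0.5147 -0.0175] [ 0.5278 -0.0009]
[487 188] [0.5212 0.0205] [0.5352 0.0425]
```

View pics/w6.png

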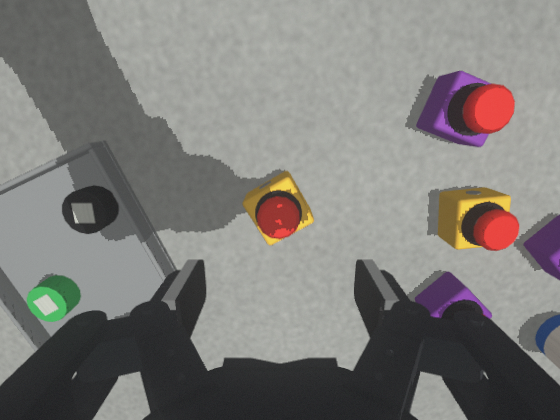

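View pics/st.png

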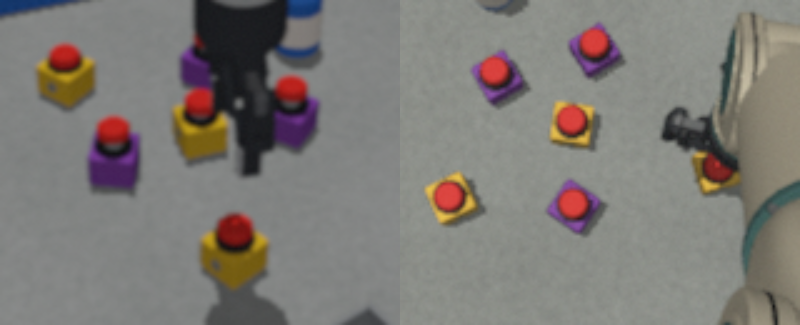

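The wrist view shows U3 at px (279,215) between the open jaws. In the side crop U2's cap sits low, U3's is lower, and U1's drop is small. I'll measure the cap drops and turn the jaws to U3's sides.

```bash

python3 -m crank '[{"linear":[40,0,1],"rotation":[-8,0,0],"fingers":-1},{"linear":[60,0,1],"rotation":[-16,0,0],"fingers":-1},{"linear":[60,0,1],"rotation":[-24,0,0],"fingers":-1},{"linear":[60,0,1],"rotation":[-29,0,0],"fingers":-1},{"linear":[60,0,1],"rotation":[-29,0,0],"fingers":-1},{"linear":[60,0,1],"rotation":[-29,0,0],"fingers":-1}]' 
python3 - <<'E'
from h import *
np.set_printoptions(precision=4,suppress=True)
now=np.ascontiguousarray(save('side','s2.png')[:,:,::-1])
for nm,im in(('before',cv2.imread('pics/side.png')),('after',now)):
  hsv=cv2.cvtColor(im,cv2.COLOR_BGR2HSV)
  red=((hsv[...,0]<8)|(hsv[...,0]>172))&(hsv[...,1]>150)&(hsv[...,2]>90)
  for k,(x,y) in dict(U1=(280,212),U2=(226,192),U3=(294,262),pur=(246,225)).items():
    q=np.argwhere(red[y-18:y+14,x-14:x+14]);print(nm,k,len(q),q[:,1].mean()+x-14,q[:,0].mean()+y-18)
for k,P in dict(U1=(.55,.015),U2=(.465,.151),U3=(.497,-.151)).items(): print(k,'px per 10mm',proj('side',np.array([*P,.058]))-proj('side',np.array([*P,.048])))
print(arm.observe()['qpos'],tool([.4967,-.151,.016]))
E
```

```text
time: 15.8
eef_pos: [0.4976, -0.1515, 0.0929]
eef_rot: [[-0.0, -0.242, 0.97], [0.0, 0.97, 0.242], [-1.0, 0.0, -0.0]]
force: [-0.9, 0.7, 0.7]
gripper_width: 0.0854
before U1 107 279.7570093457944 209.42056074766356
before U2 85 225.09411764705882 189.0235294117647
before U3 128 293.71875 259.1015625
before pur 103 244.72815533980582 221.6990291262136
after U1 13 280.0 212.0
after U2 89 225.43820224719101 192.32584269662922
after U3 130 293.75384615384615 261.44615384615383
after pur 103 244.8252427184466 221.72815533980582
U1 px per 10mm [ 0.039  -3.1018]
U2 px per 10mm [-0.2019 -3.0563]
U3 px per 10mm [ 0.1174 -3.1668]
[ 21.562   38.8687 -11.5825 114.613   15.5754  27.9844 102.7203] [77.0787  0.6937 -0.8678]
```

```bash

python3 -m crank '[{"linear":[40,1,-1],"rotation":[0,0,0],"fingers":-1},{"linear":[76,1,-1],"rotation":[0,0,0],"fingers":-1},{"linear":[76,1,-1],"rotation":[0,0,0],"fingers":-1},{"linear":[76,1,-1],"rotation":[0,0,0],"fingers":-1},{"linear":[76,1,-1],"rotation":[0,0,0],"fingers":0.2},{"linear":[76,1,-1],"rotation":[0,0,0],"fingers":1},{"linear":[76,1,-1],"rotation":[0,0,0],"fingers":1},{"linear":[76,1,-1],"rotation":[0,0,0],"fingers":1},{"linear":[76,1,-1],"rotation":[0,0,0],"fingers":1},{"linear":[76,1,-1],"rotation":[0,0,0],"fingers":1},{"linear":[76,1,-1],"rotation":[0,0,0],"fingers":1}]' 40
```

```text
time: 16.95
eef_pos: [0.4977, -0.1514, 0.0189]
eef_rot: [[0.003, -0.244, 0.97], [-0.001, 0.97, 0.244], [-1.0, -0.002, 0.002]]
force: [-0.4, 0.2, 7.0]
gripper_width: 0.045
```

```bash

python3 -m crank '[{"linear":[-5,0,0],"rotation":[0,0,0],"fingers":1},{"linear":[-20,0,0],"rotation":[0,0,0],"fingers":1},{"linear":[-60,0,0],"rotation":[0,0,0],"fingers":1},{"linear":[-110,0,0],"rotation":[0,0,0],"fingers":1},{"linear":[-150,0,0],"rotation":[0,0,0],"fingers":1},{"linear":[-150,0,0],"rotation":[0,0,0],"fingers":1},{"linear":[-150,0,0],"rotation":[0,0,0],"fingers":1}]' 
python3 - <<'E'
from h import *
save('wrist','w7.png')
np.set_printoptions(precision=4,suppress=True)
print(arm.observe()['qpos'],tool([.5205,.386,.17]))
E
```

```text
time: 17.65
eef_pos: [0.4964, -0.151, 0.1681]
eef_rot: [[0.001, -0.244, 0.97], [-0.001, 0.97, 0.244], [-1.0, -0.001, 0.001]]
force: [-1.3, 0.4, -4.3]
gripper_width: 0.0456
[ 24.1254  31.9867 -15.1446 111.9721  13.0855  37.7555 104.9238] [ -3.2069 514.3512 155.482 ]
```

View pics/w7.png

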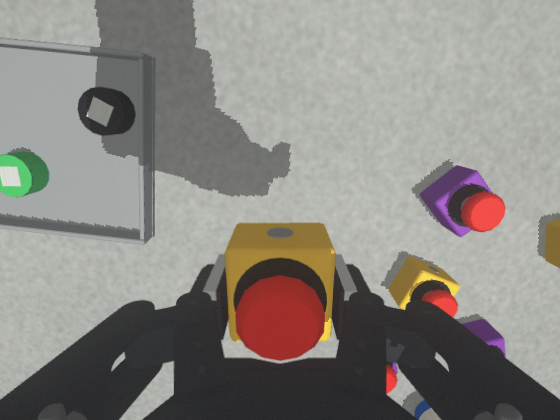

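The crop shows U3 held square between the pads, upright with its cap still down. Carrying it to the tray.

```bash

python3 -m crank '[{"linear":[0,30,9],"rotation":[0,0,0],"fingers":1},{"linear":[0,70,21],"rotation":[0,0,0],"fingers":1},{"linear":[0,115,35],"rotation":[0,0,0],"fingers":1},{"linear":[0,160,48],"rotation":[0,0,0],"fingers":1},{"linear":[0,205,62],"rotation":[0,0,0],"fingers":1},{"linear":[0,250,75],"rotation":[0,0,0],"fingers":1},{"linear":[0,295,89],"rotation":[0,0,0],"fingers":1},{"linear":[0,340,102],"rotation":[0,0,0],"fingers":1},{"linear":[0,385,116],"rotation":[0,0,0],"fingers":1},{"linear":[0,430,130],"rotation":[0,0,0],"fingers":1},{"linear":[0,470,142],"rotation":[0,0,0],"fingers":1},{"linear":[0,500,151],"rotation":[0,0,0],"fingers":1},{"linear":[0,514,156],"rotation":[0,0,0],"fingers":1},{"linear":[0,514,156],"rotation":[0,0,0],"fingers":1},{"linear":[0,514,156],"rotation":[0,0,0],"fingers":1},{"linear":[0,514,156],"rotation":[0,0,0],"fingers":1}]' 
python3 - <<'E'
from h import *
save('wrist','w8.png')
np.set_printoptions(precision=4,suppress=True)
print(tool([.5205,.387,.024]))
for r in arm.landmark_of('repair_tray','wrist')+arm.recognise('repair_tray','wrist'): print(r)
E
```

```text
time: 19.3
eef_pos: [0.5225, 0.3826, 0.1665]
eef_rot: [[-0.001, -0.242, 0.97], [-0.003, 0.97, 0.242], [-1.0, -0.003, -0.002]]
force: [-0.5, -0.8, -2.5]
gripper_width: 0.0449
[142.8062   4.7485  -0.965 ]
{'position': [0.5206, 0.3876, -0.0009], 'score': 0.71}
{'position': [0.4914, 0.3728, 0.0016], 'score': 0.91}
```

View pics/w8.png

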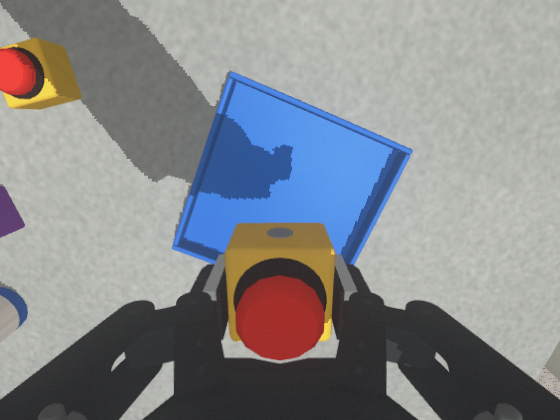

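The tray is under the unit as expected, and its centre agrees at (0.5206, 0.388). Lowering.

```bash

python3 -m crank '[{"linear":[30,4,-1],"rotation":[0,0,0],"fingers":1},{"linear":[70,4,-1],"rotation":[0,0,0],"fingers":1},{"linear":[105,4,-1],"rotation":[0,0,0],"fingers":1},{"linear":[128,4,-1],"rotation":[0,0,0],"fingers":1},{"linear":[138,4,-1],"rotation":[0,0,0],"fingers":1},{"linear":[139,4,-1],"rotation":[0,0,0],"fingers":1},{"linear":[139,4,-1],"rotation":[0,0,0],"fingers":1},{"linear":[139,4,-1],"rotation":[0,0,0],"fingers":1}]' | grep -E 'pos|force'
python3 -m crank '[{"linear":[1,0,0],"rotation":[0,0,0],"fingers":1},{"linear":[1,0,0],"rotation":[0,0,0],"fingers":1}]' | grep -E 'pos|force'
python3 -m crank '[{"linear":[1,0,0],"rotation":[0,0,0],"fingers":1},{"linear":[1,0,0],"rotation":[0,0,0],"fingers":1}]' | grep -E 'pos|force'
python3 -m crank '[{"linear":[1,0,0],"rotation":[0,0,0],"fingers":1},{"linear":[1,0,0],"rotation":[0,0,0],"fingers":1}]' | grep -E 'pos|force'
```

```text
eef_pos: [0.5212, 0.3903, 0.03]
force: [0.5, -0.3, -2.1]
eef_pos: [0.5204, 0.3898, 0.0281]
force: [-0.0, 0.0, -3.1]
eef_pos: [0.52, 0.3894, 0.0263]
force: [-0.1, -0.5, -3.1]
eef_pos: [0.5199, 0.3894, 0.025]
force: [-0.6, -0.2, -3.2]
```

```bash

python3 -m crank '[{"linear":[0.7,0,0],"rotation":[0,0,0],"fingers":1},{"linear":[0.7,0,0],"rotation":[0,0,0],"fingers":1}]' | grep -E 'pos|force'
python3 -m crank '[{"linear":[0.7,0,0],"rotation":[0,0,0],"fingers":1},{"linear":[0.7,0,0],"rotation":[0,0,0],"fingers":1}]' | grep -E 'pos|force'
python3 -m crank '[{"linear":[0.6,0,0],"rotation":[0,0,0],"fingers":1},{"linear":[0.6,0,0],"rotation":[0,0,0],"fingers":1}]' | grep -E 'pos|force'
```

```text
eef_pos: [0.52, 0.3894, 0.0243]
force: [0.3, -0.4, -2.8]
eef_pos: [0.52, 0.3895, 0.024]
force: [-1.2, -0.2, -0.5]
eef_pos: [0.52, 0.3895, 0.024]
force: [-1.8, -1.0, 4.8]
```

Seated: the floor contact is felt. Releasing and retreating.

```bash

python3 -m crank '[{"linear":[-0.5,0,0],"rotation":[0,0,0],"fingers":0.2},{"linear":[-0.5,0,0],"rotation":[0,0,0],"fingers":-0.2},{"linear":[-0.5,0,0],"rotation":[0,0,0],"fingers":-1},{"linear":[-0.5,0,0],"rotation":[0,0,0],"fingers":-1},{"linear":[-0.5,0,0],"rotation":[0,0,0],"fingers":-1},{"linear":[-0.5,0,0],"rotation":[0,0,0],"fingers":-1},{"linear":[-20,0,0],"rotation":[0,0,0],"fingers":-1},{"linear":[-60,0,0],"rotation":[0,0,0],"fingers":-1},{"linear":[-110,0,0],"rotation":[0,0,0],"fingers":-1},{"linear":[-160,0,0],"rotation":[0,0,0],"fingers":-1},{"linear":[-180,0,0],"rotation":[0,0,0],"fingers":-1},{"linear":[-180,0,0],"rotation":[0,0,0],"fingers":-1},{"linear":[-180,0,0],"rotation":[0,0,0],"fingers":-1}]'
python3 - <<'E'
from h import *
np.set_printoptions(precision=4,suppress=True)
now=np.ascontiguousarray(save('side','s3.png')[:,:,::-1])
w=np.ascontiguousarray(save('wrist','w9.png')[:,:,::-1])
bef=cv2.imread('pics/side.png')
for nm,im in(('before',bef),('after',now)):
  hsv=cv2.cvtColor(im,cv2.COLOR_BGR2HSV)
  red=((hsv[...,0]<8)|(hsv[...,0]>172))&(hsv[...,1]>150)&(hsv[...,2]>90)
  yel=(abs(hsv[...,0].astype(int)-24)<8)&(hsv[...,1]>130)&(hsv[...,2]>70)
  for k,(x,y) in dict(U1=(280,212),U2=(226,192),pur=(246,225),pur2=(317,208),pur3=(284,188)).items():
    q=np.argwhere(red[y-18:y+14,x-14:x+14]);g=np.argwhere(yel[y-18:y+28,x-14:x+14]);print(nm,k,len(q),q.mean(0).round(2),len(g),g.mean(0).round(2) if len(g) else '')
c=lambda i:cv2.resize(i[120:290,170:330],None,fx=2.2,fy=2.2)
cv2.imwrite('pics/fin.png',np.vstack([np.hstack([c(now),cv2.resize(w,(499,374))])]))
E
```

```text
time: 22.75
eef_pos: [0.5199, 0.3893, 0.2032]
eef_rot: [[0.0, -0.245, 0.97], [-0.0, 0.97, 0.245], [-1.0, -0.0, 0.0]]
force: [0.1, -0.5, -1.1]
gripper_width: 0.0854
before U1 107 [15.42 13.76] 269 [29.54 13.64]
before U2 85 [15.02 13.09] 266 [28.24 14.2 ]
before pur 103 [14.7  12.73] 3 [0.33 0.33]
before pur2 90 [15.11 13.04] 0 
before pur3 84 [14.19 13.17] 17 [43.76  4.24]
after U1 103 [16.6 13.8] 271 [29.55 13.63]
after U2 98 [17.92 13.29] 272 [28.24 13.99]
after pur 104 [14.74 12.77] 3 [0.33 0.33]
after pur2 90 [15.11 13.04] 0 
after pur3 86 [14.27 13.15] 15 [43.8   2.67]
```

View pics/fin.png

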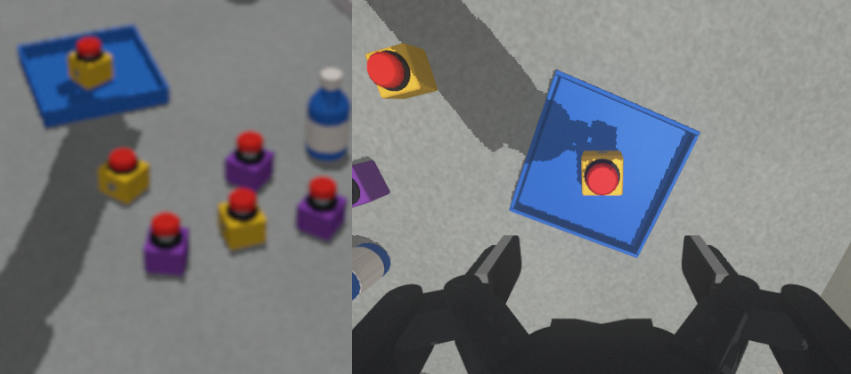

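The final view shows U3 upright in the blue tray with its cap down. U1 and U2 are latched (about 4 and 9 mm down) with their housings unmoved. The purple caps are unchanged.

```bash
python3 -c "
from cell import arm
print(arm.hand_in())"
```

```text
the job is handed in; nothing more can be done
None
```

I tested all three yellow stop buttons. The stiff one now stands upright in the blue repair tray with its button latched down, and I handed the job in at about 23 s on the robot clock.

| Unit | Where it stood | Click force | Cap now down | Verdict |
|---|---|---|---|---|
| U2, left | (0.465, 0.151) m | about 5.7–6 N | about 9–10 mm | sound, left in place |
| U1, middle | (0.550, 0.016) m | about 6 N | about 4 mm | sound, left in place |
| U3, right | (0.497, -0.151) m | about 11–12 N | about 7 mm (before the carry) | stiff, moved to the repair tray |

- **Which is A, B or C:** the units look alike, so I did not work out which letter belongs to which one.
- **Last checks:** the side and wrist pictures show U3 upright near the middle of the tray with its cap down, though I measured its drop only before the carry. The housings of U1 and U2 had not moved, and the purple look-alikes were unchanged. The arm was clear of everything with the gripper open.
- **Not measured again:** I never went near the specimens. The bottle stands upright in the last picture, but I did not measure either one again after the move.
- **Oddities:**
  - The press on U2 was about 4 mm off the cap's centre, because the fixed cameras disagreed with the wrist camera by that much. I used the wrist camera for the other two.
  - U2's force faded gradually after its click instead of dropping at once. The pictures still show it latched.

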